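# Lift a tacky knob with the spring tongs

## Robot

A 6-joint arm with a two-finger parallel gripper is mounted at the origin on a cart in front of the work surface, level with it; the furniture and walls round the work are solid. World frame = base frame: x ahead of the robot, y to its left, z up, the work surface at z = 0. Lengths are in mm, angles in rad, forces in N, time in s.
With the tool pointing down it reaches from about 275 to 750 mm from the base axis. Payload 10.2 kg.
Tool frame: the origin (TCP) lies where the fingers leave the gripper's body, on its centre line; the fingertips stand 73 mm ahead of it and the grasp point (between the pads) lies 54 mm ahead of it (ctrl.tip_extent is the z of the fingertips in the tool frame, in mm); z points along the fingers, y is the line along which they close (so a half turn about z gives the same grasp; the last joint's range is limited). The gripper opens to 85 mm and grips with 20 to 120 N. Pads are 22 mm wide; open, the fingers measure 114 mm over their backs; the gripper's body (76 mm by 85 mm) begins 54 mm behind the grasp point. The pads swing forward as they close: fully open they stand 13 mm farther back than shut.
Start: joints at [-1.413, 0.313, 1.498, -0, 1.331, -0.223], TCP at [195.111, -487.405, 303.894] pointing down, gripper open.
Joint ranges: [-2.94, 2.94], [-0.97, 2.17], [0.19, 2.56], [-1.23, 4.37], [0.02, 3.11], [-2.88, 2.88]. Speed limits (rad/s): [2.39, 2.39, 3.01, 3.14, 3.14, 3.14].

## Interface

Orientations are given as a unit quaternion [w, x, y, z].
In Python, from rig import readout, cams, order, ctrl gives the robot as it stands.
- The arm moves only by the tool creep_tool, called after "Emit:" as name([rows], argument=value, ...), one row to a line, values as JSON. Schema: {"type":"object","properties":{"deltas":{"type":"array","items":{"type":"object","properties":{"d":{"type":"array","items":{"type":"number"},"minItems":3,"maxItems":3},"r":{"type":"array","items":{"type":"number"},"minItems":3,"maxItems":3}},"additionalProperties":false},"minItems":1,"maxItems":8},"jaw":{"type":"number"},"clamp_n":{"type":"number"},"only":{"type":"string"},"quiet":{"type":"boolean"},"lines":{"type":"string"}},"required":["deltas"],"additionalProperties":false}. deltas is a list of rows, 1 to 8 of them, each an object with the fields d (a list: dx, dy, dz in shares of 80 cm (1.0 is 80 cm)), r (a list: a rotation vector rx, ry, rz in shares of 4 rad (1.0 is 4 rad)); a field left out counts as zero; each row is the pose to reach, as a shift and turn from the pose commanded when the call began, along the tool's axes at that moment; what a row does not reach only later rows make up. A row lasts 1/10 s, in which the tool goes at most 50 mm and 0.15 rad, less where a joint would pass 70% of its speed; a pose out of reach is approached as far as the arm can. jaw is the opening from 0.0 (shut) to 1.0 (fully open), set as the call begins (left out keeps the last). The fingers move at their own pace and stop on an object; clamp_n is the grip in N (left out, the last holds). Time passes only in rows, so rows that do not move let the fingers close. The tool returns the time, the measured TCP pose, the force, the opening and the grip force at its end. only (a regular expression) keeps the lines of the reply that match it, lines (a string "A,B") keeps lines A to B, and quiet returns only ok. A shift or turn number past 1, either way, is cut back to 1. Input that does not fit is refused with a message, and nothing moves.
- readout.sense(): the state, without advancing time (a new reading comes with each control period).
- cams.capture(name): name is "side" or "top" or "wrist"; returns (picture, depth): 384x512x3 uint8, red, green, blue; 384x512 float32, mm along the optical axis (not along the pixel's ray), 0 where there is no reading.
- cams.calibration(name): a dict with "fx", "fy", "cx", "cy" (pixels), "position" and "attitude" of the camera in the world. Camera axes: x right, y down, z forward; pixel columns grow to the right and rows downward; lengths in mm; the calibration is good to about 2 mm. A picture is of the moment at which its call begins: read the wrist's pose just before it. calibration takes no time and is no camera call; for the wrist camera it gives the pose at the moment of the call.
- order.finish_job(): hands the job in; it is judged then, once.
Trained networks look in the newest picture that a camera, given by its name, has taken for a name from the list of things; names that differ only in an ending like _2 or _b are one class to them, and where a whole thing is asked for, a point or a joint stands for the part that bears it (a point fixed in the world has none). Each returns a list of dicts, best first, with "p" (0 to 1); they miss things now and then, are a little off and sometimes report something else, mostly with a low value. They report only what shows in the picture. A call takes as long as a camera call. They do not tell look-alikes from the thing itself.
- cams.trace(target, camera): "pixels" (384x512 bool, what is visible of it) and "bbox" ([left, top, right, bottom] in pixels, round what is visible of it).
- cams.spot_point(target, camera): "uv" ([column, row] in pixels: a listed point, or the origin of a listed thing).
The state is a dict: "time_s": time; "joints": joint angles; "dq": joint speeds; "tau": joint torques, N m; "eef_pos": TCP position; "ee_rot": TCP orientation; "force": force on the tool from outside, world axes, zero at the start; "wrist_torque": the same for the moment, N m; "grip_width": opening from 0.0 (shut) to 1.0 (fully open); "grip_force": force on a finger pad.
Only numpy, scipy, OpenCV 4.12 (cv2) and the standard library are available. Lean on these libraries where they do the work, as an engineer would, in place of code of your own. Each camera call takes 0.05 s, during which the arm holds its last target. There are 200 camera calls.

## Task

Swing the bench magnifier about 60 degrees or more away to either side and leave it there, so that the small knob standing beneath it is free from above. Then take the spring tongs, close their jaws on the knob's upright stem and lift it about 10 cm above the bench, upright and still; finish while holding it so, the gripper still squeezing the tongs. The knob's finish is tacky: the robot itself must never touch it, and the wood offcut, the screw jar and the black star knob stay where they are.

Things in the scene. Friction and masses are not known exactly. Their poses are not given: they have to be found in the camera images.
- stand: Fixed bench magnifier. Origin: centre of the underside of its dark round foot (112 mm diameter, 22 mm high). A steel post rises at the origin to the hub of a level swing arm whose axis lies 120 mm above the bench. The hub's top is 142 mm above the bench. At yaw 0 its -x axis points to the robot.
- magnifier (a joint): Swing of the magnifier arm about the post, rad: 0 = the arm points along the stand's -x axis; positive = lens swung towards the stand's +y (robot's left), negative = right; stops at -1.4 and 1.4. Stiff (0.3 N m of friction), stays where it is left. The arm is a 12 mm round bar, 114 to 126 mm above the bench.
- grip (a point): Centre of the magnifier's upright round black grip, 18 mm diameter (a 23 mm collar at its root), standing on the arm 85 mm from the post; it rises from the arm (126 mm above the bench) to 176 mm above the bench. This point is 155 mm above the bench. Pinch it from above.
- lens (a point): Centre of the lens, 120 mm above the bench and 155 mm from the post; its black ring measures 112 mm over all.
- tongs: Loose steel spring tongs, 130 g, 220 mm long, lying flat. Origin: centreline, underside, midway along the black grip plates; +x to the jaws, y across, z up. The two arms are hinged at the rear (x = -85 mm; rear end at -106). Grip plates: x = -30 to 30, z = 0 to 30 mm, 55 mm over both outer faces when open, 38 mm with the jaws on the knob's stem. Squeeze them along y.
- tongs_left (a joint): Closing angle of the tongs' left arm, rad: 0 = open, 0.10 = jaws on a 24 mm stem, 0.15 = stop; the right arm moves alike. Let go, they spring open: 4 N on each plate at 0, 11 N at 0.10. Squeezed to 46 mm over the plates (0.05, about 8 N) they can be carried with the jaws half open.
- jaws (a point): Point midway between the rubber V jaws where the stem belongs: 100 mm ahead of the tongs' origin, 17 mm above their underside. The jaws reach from 87 to 113 mm ahead and 10 to 24 mm up; their gap is about 61 mm open, 42 mm at half squeeze.
- knob: Loose small knob of 80 g standing on the bench beneath the magnifier: a pale grey disc 44 mm in diameter and 18 mm high with an upright black round stem, 24 mm in diameter, up to 45 mm. Origin: centre of its underside; z along the stem.
- stem (a point): Middle of the knob's stem, 32 mm above the knob's underside.
- offcut: Bystander: block of bare pale wood, 127 x 82 mm, 32 mm high. Origin: centre of the underside.
- screw_jar: Bystander: white jar with a lid, 68 mm in diameter, 90 mm high. Origin: centre of the underside.
- star_knob: Bystander: black star knob, 47 mm wide, 36 mm high with its thin grey stem up. Origin: centre of the underside.
Not all that is in view belongs to the job. What is shaped like the knob but orange is not meant.

How it is judged:
By the outcome, as a careful person would: the job done as asked, in the order asked, and still so for the second after the job is handed in, while the arm keeps its last pose, push and grip.
It also fails if it takes over 56 s, if anything falls off the work surface, if the arm or the gripper's body presses on something with over 40 N, if the wrist force passes 120 N, or if a joint passes its speed limit or range.

## Working session

There is one attempt and no reset: what is moved stays moved. The work goes in short steps, Python scripts to look and compute and a tool call to move; the robot and the scene stay as the last step left them, time stands still between calls to the robot, and variables do not carry over. Pictures are saved under pics/ and viewed, at most 10 in all, crops included, and the job is handed in when it is done.

```bash
mkdir -p pics; ls
```

Create h.py:
```python
import numpy as np, cv2
from rig import readout, cams, order, ctrl
from scipy.spatial.transform import Rotation as R
def rot(q): return R.from_quat([q[1],q[2],q[3],q[0]]).as_matrix()
def w(name,u,v,d,c=None):
    c=c or cams.calibration(name)
    return rot(c["attitude"])@np.array([(u-c["cx"])/c["fx"]*d,(v-c["cy"])/c["fy"]*d,d])+np.array(c["position"])
def ray(name,u,v):
    c=cams.calibration(name); a=w(name,u,v,1.,c)-np.array(c["position"]); return np.array(c["position"]),a/np.linalg.norm(a)
def tri(rs):
    A=sum(np.eye(3)-np.outer(d,d) for p,d in rs); b=sum((np.eye(3)-np.outer(d,d))@p for p,d in rs); return np.linalg.solve(A,b)
def cloud(name,D):
    c=cams.calibration(name); v,u=np.indices(D.shape); P=np.stack([(u-c["cx"])/c["fx"]*D,(v-c["cy"])/c["fy"]*D,D],-1)
    return P@rot(c["attitude"]).T+np.array(c["position"])
```

Create s.py:
```python
from h import *
np.set_printoptions(precision=1,suppress=True)
s=readout.sense(); print(s["time_s"],s["eef_pos"],s["ee_rot"])
ims=[]
for n in("top","side"):
    I,D=cams.capture(n); ims.append(I); np.save(n+"D.npy",D); C=cloud(n,D)
    print(n,cams.calibration(n)["position"])
    for t in("tongs","knob","stand","offcut","screw_jar","star_knob"):
        for r in cams.trace(t,n)[:3]:
            m=r["pixels"]&(D>0); print(t,round(r["p"],2),np.round(r["bbox"]),np.median(C[m],0) if m.any() else "")
    for t in("grip","lens","jaws","stem","tongs","knob","stand"):
        for r in cams.spot_point(t,n)[:3]:
            u,v=r["uv"]; print(t,"pt",round(r["p"],2),np.round(r["uv"],1),w(n,u,v,D[int(v),int(u)]))
cv2.imwrite("pics/a.png",cv2.resize(cv2.vconcat(ims)[...,::-1],None,fx=.78,fy=.78))
```

```bash
python3 s.py
```

```text
pics
0.0 [ 195.1 -487.2  303.3] [-0.   1.   0.2  0. ]
top [ 455.4   42.5 1375.6]
tongs 0.64 [344. 182. 364. 243.] [ 507.7 -304.6   25.3]
knob 0.74 [194. 154. 207. 170.] [663.6 207.   19.9]
knob 0.73 [198. 181. 215. 194.] [582.6 183.4  19.9]
knob 0.57 [230. 175. 240. 186.] [600.5  92.3  20.2]
stand 0.81 [224. 119. 272. 195.] [647.9  48.1 120.6]
stand 0.74 [235. 121. 277. 197.] [612.6  33.4 123.2]
offcut 0.73 [141. 199. 175. 235.] [480.8 337.8  31.4]
screw_jar 0.82 [114. 136. 145. 166.] [685.2 415.6  87.5]
star_knob 0.61 [372. 151. 391. 159.] [ 698.4 -373.6   16.8]
grip pt 0.95 [250.3 153.1] [667.1  46.3 177.5]
lens pt 0.66 [253.8 179.1] [599.5  33.9 120.5]
jaws pt 0.77 [344.1 177.1] [ 628.9 -261.1   -3.9]
stem pt 0.67 [239. 180.] [594.8  77.5 127.4]
stem pt 0.61 [199.4 158.4] [668.8 206.8  46.1]
stem pt 0.43 [209.8 185.1] [585.5 171.3  42.1]
tongs pt 0.89 [351.3 211.9] [ 515.9 -284.5    0.9]
tongs pt 0.23 [379.  155.3] [ 699.9 -367.5   19.7]
knob pt 0.7 [200.3 159. ] [666.9 203.8  46.6]
knob pt 0.57 [203.5 188.2] [574.7 190.1  47.2]
knob pt 0.54 [236.7 179.1] [607.   87.2  41.7]
stand
[... 285 characters left out ...]
t 0.85 [269. 267. 307. 307.] [482.8 349.8  30.8]
screw_jar 0.69 [196. 279. 224. 320.] [687.3 445.9  77.6]
star_knob 0.61 [205. 177. 272. 203.] [627.5  45.5 123.6]
star_knob 0.49 [240. 139. 247. 152.] [ 701.4 -366.9   17.9]
grip pt 0.72 [235.1 180.4] [667.2  59.  170.7]
lens pt 0.59 [257.6 187.8] [597.6  28.5 122.5]
jaws pt 0.78 [260.  160.6] [ 617.3 -296.5    5.2]
stem pt 0.73 [228.9 245.9] [667.2 221.7  40.4]
stem pt 0.58 [256.4 241.3] [584.4 197.6  44.9]
stem pt 0.54 [255.2 220.6] [598.6  92.   33.9]
tongs pt 0.79 [285.2 167.2] [ 513.5 -250.3   13.6]
knob pt 0.53 [253.5 224.8] [603.6  97.1  19.1]
knob pt 0.46 [258.5 248.5] [577.3 200.5  16.6]
stand pt 0.79 [209.6 220.4] [752.2  91.8  19.7]
```

View pics/a.png

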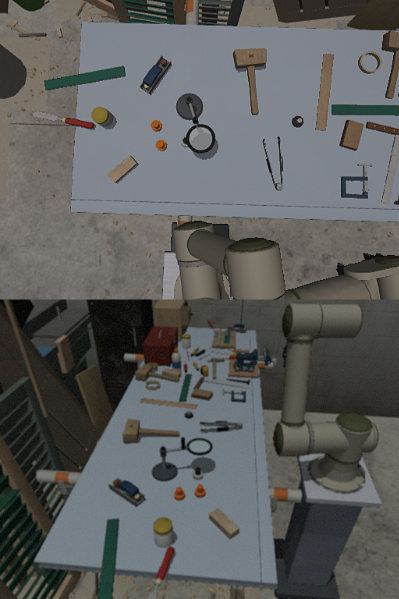

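The top view shows the stand at about (243,134), the lens at (254,179) and the tongs at (351,212). Three things look like the knob. Two are orange, at top (200,159) and (205,187). The third is pale grey with a black stem, half under the lens at top (236,179) and side (253,224). Only the grey one fits the description. I'll confirm it with the wrist camera.

Add to h.py:
```python
def delta(pos,yaw_y):
    "pos mm; yaw_y: world angle (deg) of tool y axis (mod 180, nearest), pointing down"
    s=readout.sense(); A=rot(s["ee_rot"]); a=np.deg2rad(yaw_y); best=None
    for k in(0,np.pi):
        y=np.array([np.cos(a+k),np.sin(a+k),0]); z=np.array([0,0,-1.]); B=np.stack([np.cross(y,z),y,z],1)
        r=R.from_matrix(A.T@B).as_rotvec()
        if best is None or np.linalg.norm(r)<np.linalg.norm(best): best=r
    print("t",s["time_s"],"shift",np.round(A.T@(np.array(pos)-s["eef_pos"]),1),"rv",np.round(best,3), "j6",np.round(s["joints"][5],2),"ydir",np.round(np.rad2deg(np.arctan2(A[1,1],A[0,1])),1))
```

Run:
```python
from h import *
np.set_printoptions(precision=1,suppress=True)
D=np.load("topD.npy");C=cloud("top",D)
m=(C[...,0]>560)&(C[...,1]>-60)&(C[...,1]<150)&(C[...,0]<830)
for lo,hi in((15,30),(112,130),(135,146),(160,185)):
    P=C[m&(C[...,2]>lo)&(C[...,2]<hi)]; print(lo,len(P),P.mean(0),P.min(0),P.max(0))
c=cams.calibration("wrist");s=readout.sense();A=rot(s["ee_rot"])
print("cam in tool",A.T@(np.array(c["position"])-s["eef_pos"]),A.T@rot(c["attitude"]),c["fx"])
for y in(0,45,90): delta([560,40,380],y)
```

```text
15 661 [738.9  76.3  19.6] [584.   20.2  15. ] [803.6 127.3  28.6]
112 1137 [616.4  28.5 122.8] [560.2 -29.4 112.4] [762.2  85.4 129.9]
135 33 [739.6  70.4 140.5] [661.8  41.2 135. ] [759.6  85.1 145.9]
160 33 [669.5  47.  173.8] [662.3  38.6 162.6] [677.7  55.9 179.4]
cam in tool [ 74.3  -0.  -70.8] [[ 0.  -1.  -0.3]
 [ 1.   0.  -0. ]
 [ 0.  -0.3  1. ]] 343.10995487879666
t 1.4 shift [ 534.8 -354.   -76.1] rv [-0.  -0.  -1.2] j6 -0.22 ydir -68.2
t 1.4 shift [ 534.8 -354.   -76.1] rv [-0.   0.   1.2] j6 -0.22 ydir -68.2
t 1.4 shift [ 534.8 -354.   -76.1] rv [-0.   0.   0.4] j6 -0.22 ydir -68.2
```

The rows are not in the units I measure in: shifts go in shares of 80 cm and turns go in shares of 4 rad. I convert before sending: 267 mm is 0.3338, -177 mm is -0.2213, 0.73 rad is 0.1825.

Emit:
creep_tool([
  {"d": [0.0475, -0.0313, -0.0075], "r": [0, 0, 0.025]},
  {"d": [0.095, -0.0638, -0.0138], "r": [0, 0, 0.05]},
  {"d": [0.1438, -0.095, -0.02], "r": [0, 0, 0.075]},
  {"d": [0.1913, -0.1263, -0.0275], "r": [0, 0, 0.1]},
  {"d": [0.2388, -0.1575, -0.0338], "r": [0, 0, 0.125]},
  {"d": [0.2863, -0.19, -0.0413], "r": [0, 0, 0.15]},
  {"d": [0.3338, -0.2213, -0.0475], "r": [0, 0, 0.1825]},
  {"d": [0.3338, -0.2213, -0.0475], "r": [0, 0, 0.1825]},
], jaw=1.0)

```text
time_s: 2.2
eef_pos: [378.9, -220.7, 342.7]
ee_rot: [0.0, 0.985, -0.173, 0.001]
force: [0.7, -0.3, 0.3]
grip_width: 1.004
grip_force: 0.0
```

```bash
python3 -c "
from h import *
delta([560,40,380],70)"
```

```text
t 2.2 shift [  81.2 -306.9  -37.1] rv [-0.    -0.002  0.   ] j6 1.12 ydir -110.0
```

Create wl.py:
```python
import sys
from h import *
np.set_printoptions(precision=1,suppress=True)
tag=sys.argv[1]
c=cams.calibration("wrist"); I,D=cams.capture("wrist"); np.savez(tag,I=I,D=D,C=cloud("wrist",D))
C=np.load(tag+".npz")["C"]
for t in sys.argv[2].split(","):
    for r in cams.trace(t,"wrist")[:3]:
        m=r["pixels"]&(D>0); print(t,round(r["p"],2),np.round(r["bbox"]),np.median(C[m],0) if m.any() else "")
for t in sys.argv[3].split(","):
    for r in cams.spot_point(t,"wrist")[:3]:
        u,v=r["uv"]; o,d=ray("wrist",u,v); print(t,"pt",round(r["p"],2),np.round(r["uv"],1),w("wrist",u,v,D[int(v),int(u)]),"ray",o,np.round(d,4).tolist())
cv2.imwrite("pics/%s.png"%tag,I[...,::-1])
```

```bash
python3 wl.py t1 tongs tongs,jaws
```

```text
tongs 0.93 [232.   0. 324.  98.] [ 463.7 -299.    26. ]
```

Emit:
creep_tool([
  {"d": [0.0163, -0.0625, -0.0075]},
  {"d": [0.0313, -0.1188, -0.015]},
  {"d": [0.0463, -0.175, -0.0213]},
  {"d": [0.06, -0.2313, -0.0275]},
  {"d": [0.075, -0.2875, -0.0338]},
  {"d": [0.09, -0.3375, -0.0413]},
  {"d": [0.1013, -0.3838, -0.0463]},
  {"d": [0.1013, -0.3838, -0.0463]},
])

```text
time_s: 3.2
eef_pos: [559.9, 38.4, 378.3]
ee_rot: [-0.0, 0.985, -0.172, -0.0]
force: [0.2, -0.4, -0.8]
grip_width: 0.998
grip_force: 0.0
```

```bash
python3 wl.py k1 knob,stand knob,stem,grip,lens,stand
```

```text
knob 0.92 [127. 146. 164. 184.] [585.6 176.3  19.1]
knob 0.62 [ 73.  92. 118. 129.] [663.6 199.2  19.2]
knob 0.48 [192. 116. 197. 136.] [607.1 100.9  18.3]
stand 0.71 [122.   0. 313. 173.] [623.1  37.2 122.8]
knob pt 0.93 [146.4 163.7] [585.6 169.9  32. ] ray [627.9   9.3 449.4] [-0.0943, 0.3577, -0.9291]
knob pt 0.69 [100.1 108.4] [665.6 194.3  27.9] ray [627.9   9.3 449.4] [0.0816, 0.4007, -0.9126]
stem pt 0.91 [141.6 166. ] [586.5 171.1  46.7] ray [627.9   9.3 449.6] [-0.0947, 0.371, -0.9238]
stem pt 0.75 [ 91.  110.3] [665.7 196.9  47. ] ray [627.9   9.3 449.6] [0.0849, 0.4208, -0.9032]
stem pt 0.6 [208.4 125.3] [608.2  64.4 122. ] ray [627.9   9.3 449.6] [-0.0589, 0.1657, -0.9844]
grip pt 0.91 [199.   49.2] [665.3  40.6 177.7] ray [627.8   9.5 449.7] [0.1355, 0.1126, -0.9844]
lens pt 0.77 [252.2 115.9] [602.6  22.8 125.3] ray [627.9   9.7 449.8] [-0.0776, 0.0404, -0.9962]
stand pt 0.83 [174.5   1. ] [742.2  65.1  22.7] ray [627.9   9.9 449.9] [0.2565, 0.1237, -0.9586]
```

```bash
python3 -c "
import cv2
cv2.imwrite('pics/b.png',cv2.resize(cv2.vconcat([cv2.imread('pics/t1.png'),cv2.imread('pics/k1.png')]),None,fx=.78,fy=.78))"
```

```text
(no output)
```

View pics/b.png

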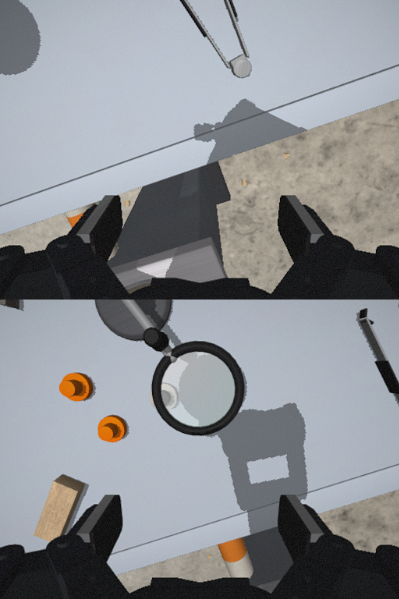

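The upper half shows the hinge end of the tongs at the top of the frame. The lower half shows the grip at (199,49), the two orange look-alikes on the left, and the pale grey knob seen through the left of the lens at about (215,127). Next I'll refine the grip and post positions from two views.

Run:
```python
from h import *
np.set_printoptions(precision=1,suppress=True)
C=np.load("k1.npz")["C"];T=cloud("top",np.load("topD.npy"))
for X in(C,T):
  m=(abs(X[...,0]-668)<25)&(abs(X[...,1]-45)<25)
  for lo,hi in((145,165),(165,185)):
    P=X[m&(X[...,2]>lo)&(X[...,2]<hi)]; print(lo,len(P),P.mean(0),P.min(0),P.max(0))
o=np.array([627.8,9.5,449.7]);d=np.array([.1355,.1126,-.9844])
print("grip",tri([(o,d),ray("top",250.3,153.1),ray("side",235.1,180.4)]))
# foot circle via top cloud
P=T[(T[...,2]>17)&(T[...,2]<27)&(abs(T[...,0]-745)<75)&(abs(T[...,1]-75)<75)]
(c,r)=cv2.minEnclosingCircle(P[:,:2].astype(np.float32)); print("foot",c,r)
```

```text
145 86 [663.4  40.5 155.4] [659.9  36.4 145.1] [671.6  50.3 164.9]
165 491 [668.1  44.5 175.2] [660.   36.5 165.5] [677.5  53.7 178.2]
145 7 [664.3  46.7 154.7] [662.4  38.5 146.8] [669.   52.9 164.6]
165 31 [669.9  47.  174.4] [662.3  38.6 169. ] [677.7  55.9 179.4]
grip [669.2  44.5 159.2]
foot (751.3308715820312, 73.75255584716797) 54.18587112426758
```

```bash
python3 -c "
from h import *
delta([669,45,300],70);delta([669,45,209],70)"
```

```text
t 3.6 shift [101.  -46.6  79.1] rv [ 0.    -0.    -0.001] j6 1.78 ydir -110.1
t 3.6 shift [101.  -46.6 170.1] rv [ 0.    -0.    -0.001] j6 1.78 ydir -110.1
```

In the tool's units: 170 mm is 0.2125, 145 mm is 0.1813.

Emit:
creep_tool([
  {"d": [0.05, -0.0238, 0.025]},
  {"d": [0.0938, -0.0438, 0.0625]},
  {"d": [0.1263, -0.0588, 0.1]},
  {"d": [0.1263, -0.0588, 0.1375]},
  {"d": [0.1263, -0.0588, 0.1813]},
  {"d": [0.1263, -0.0588, 0.2125]},
  {"d": [0.1263, -0.0588, 0.2125]},
])

```text
time_s: 4.3
eef_pos: [668.1, 46.1, 205.2]
ee_rot: [0.0, 0.985, -0.174, -0.004]
force: [-0.4, 0.2, -0.0]
grip_width: 0.996
grip_force: 0.0
```

Emit:
creep_tool([
  {},
  {},
  {},
  {},
  {},
], jaw=0.0, clamp_n=40)

```text
time_s: 4.8
eef_pos: [669.8, 46.8, 209.9]
ee_rot: [-0.0, 0.985, -0.174, 0.001]
force: [1.1, 1.4, 2.6]
grip_width: 0.199
grip_force: 39.2
```

Run:
```python
from h import *
s=readout.sense();A=rot(s["ee_rot"]);p=np.array([751,73.5]);v=np.array(s["eef_pos"])[:2]-p
for a in range(-10,-81,-10):
    t=np.deg2rad(a);q=p+[v[0]*np.cos(t)-v[1]*np.sin(t),v[0]*np.sin(t)+v[1]*np.cos(t)]
    print(a,np.round(q,1),np.round(A.T@np.array([*(q-s["eef_pos"][:2]),0]),1))
```

```text
-10 [666.4  61.3] [ -8.2 -12.5  -0. ]
-20 [665.6  76.2] [-14.  -26.2   0. ]
-30 [667.3  91. ] [-17.4 -40.7   0. ]
-40 [671.6 105.2] [-18.3 -55.5   0. ]
-50 [678.3 118.5] [-16.5 -70.3   0.1]
-60 [687.3 130.5] [-12.2 -84.6   0.1]
-70 [698.1 140.7] [ -5.5 -97.9   0.1]
-80 [710.6 148.8] [   3.4 -109.8    0.2]
```

In the tool's units: -105.5 mm is -0.1319, -98 mm is -0.1225.

Emit:
creep_tool([
  {"d": [-0.01, -0.0156, 0]},
  {"d": [-0.0175, -0.0325, 0]},
  {"d": [-0.0219, -0.0506, 0]},
  {"d": [-0.0225, -0.0694, 0]},
  {"d": [-0.0206, -0.0875, 0]},
  {"d": [-0.015, -0.1056, 0]},
  {"d": [-0.0069, -0.1225, 0]},
  {"d": [0, -0.1319, 0]},
])

```text
time_s: 5.6
eef_pos: [705.2, 145.3, 209.4]
ee_rot: [0.001, 0.985, -0.174, -0.001]
force: [-10.6, -6.5, 5.0]
grip_width: 0.198
grip_force: 41.5
```

Emit:
creep_tool([
  {},
  {},
  {},
])

```text
time_s: 5.9
eef_pos: [705.6, 145.4, 209.4]
ee_rot: [-0.0, 0.985, -0.174, 0.001]
force: [2.6, -1.7, 3.1]
grip_width: 0.196
grip_force: 41.0
```

In the tool's units: -70 mm is -0.0875, -30 mm is -0.0375.

Emit:
creep_tool([
  {},
  {},
  {},
  {},
  {"d": [0, 0, -0.0375]},
  {"d": [0, 0, -0.0875]},
], jaw=1.0)

```text
time_s: 6.5
eef_pos: [704.9, 145.7, 277.5]
ee_rot: [0.0, 0.985, -0.174, -0.002]
force: [-0.2, -0.1, 0.7]
grip_width: 1.003
grip_force: 0.0
```

```bash
python3 -c "
from h import *
delta([540,70,300],70)"
```

```text
t 6.5 shift [-129.2  127.5  -21.6] rv [0.002 0.005 0.   ] j6 1.96 ydir -110.0
```

In the tool's units: -129 mm is -0.1613, 127 mm is 0.1588.

Emit:
creep_tool([
  {"d": [-0.0413, 0.04, -0.0125]},
  {"d": [-0.0825, 0.0813, -0.0263]},
  {"d": [-0.125, 0.1225, -0.0263]},
  {"d": [-0.1613, 0.1588, -0.0263]},
  {"d": [-0.1613, 0.1588, -0.0263]},
  {"d": [-0.1613, 0.1588, -0.0263]},
])

```text
time_s: 7.1
eef_pos: [540.6, 70.3, 300.6]
ee_rot: [-0.0, 0.985, -0.174, 0.001]
force: [0.3, 0.4, 0.6]
grip_width: 1.004
grip_force: 0.0
```

```bash
python3 wl.py k2 knob,stand knob,stem,lens,grip
```

Run:
```python
from h import *
np.set_printoptions(precision=1,suppress=True)
C=np.load("k2.npz")["C"]
m=(abs(C[...,0]-605)<40)&(abs(C[...,1]-80)<40)
for lo,hi in((10,21),(40,52)):
    P=C[m&(C[...,2]>lo)&(C[...,2]<hi)]; print(lo,len(P),P.mean(0),cv2.minEnclosingCircle(P[:,:2].astype(np.float32)) if len(P) else "")
```

```text
knob 0.98 [115. 134. 165. 178.] [586.8 178.4  19.3]
knob 0.92 [ 90.  68. 110. 109.] [659.5 190.6  14.6]
knob 0.61 [201.  80. 243. 129.] [605.1  82.2  19.2]
stand 0.63 [  1.   2. 210. 167.] [662.1 181.5 123. ]
knob pt 0.96 [221.7 103.6] [606.1  80.6  45.1] ray [611.4  44.9 370.5] [-0.0162, 0.1092, -0.9939]
knob pt 0.62 [143.7 151.9] [588.6 174.4  27.1] ray [611.4  44.9 370.5] [-0.062, 0.3523, -0.9338]
knob pt 0.6 [86.3 87.9] [648.8 155.2 125.2] ray [611.4  44.9 370.5] [0.1377, 0.4063, -0.9033]
stem pt 0.7 [220. 105.] [605.3  82.5  45.5] ray [611.3  44.9 370.4] [-0.0184, 0.1151, -0.9932]
stem pt 0.56 [137.4 160.5] [584.  177.1  44.7] ray [611.3  44.9 370.4] [-0.0774, 0.3751, -0.9238]
lens pt 0.83 [15.4 92.5] [663.  204.2 122.3] ray [611.2  44.8 370.4] [0.1731, 0.5324, -0.8286]
10 975 [605.   82.6  18.5] ((604.473876953125, 84.48985290527344), 21.96551513671875)
40 540 [604.6  84.2  45.5] ((604.2857055664062, 84.48639678955078), 12.060096740722656)
```

View pics/k2.png

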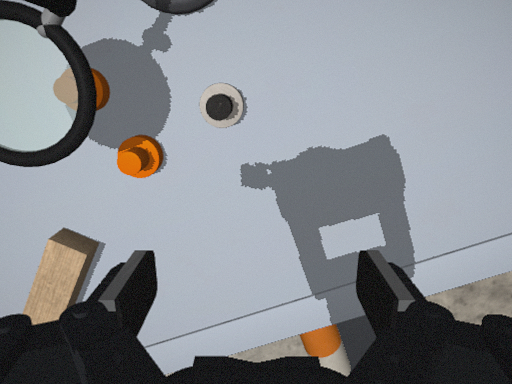

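```bash
python3 -c "
from h import *
delta([460,-285,300],98)"
```

```text
t 7.45 shift [ 45.2 362.   -0.4] rv [-0.     0.    -0.488] j6 1.83 ydir -110.0
```

In the tool's units: 362 mm is 0.4525, 336 mm is 0.42, -0.488 rad is -0.122.

Emit:
creep_tool([
  {"d": [0.0075, 0.06, 0], "r": [0, 0, -0.0175]},
  {"d": [0.015, 0.12, 0], "r": [0, 0, -0.035]},
  {"d": [0.0225, 0.18, 0], "r": [0, 0, -0.0525]},
  {"d": [0.03, 0.24, 0], "r": [0, 0, -0.07]},
  {"d": [0.0375, 0.3, 0], "r": [0, 0, -0.0875]},
  {"d": [0.045, 0.36, 0], "r": [0, 0, -0.105]},
  {"d": [0.0525, 0.42, 0], "r": [0, 0, -0.122]},
  {"d": [0.0563, 0.4525, 0], "r": [0, 0, -0.122]},
])

```text
time_s: 8.25
eef_pos: [458.3, -288.3, 299.6]
ee_rot: [0.0, 0.998, 0.069, -0.0]
force: [-0.1, 0.7, 0.2]
grip_width: 0.998
grip_force: 0.0
```

Emit:
creep_tool([
  {},
  {},
])

```text
time_s: 8.45
eef_pos: [459.3, -285.1, 299.6]
ee_rot: [-0.0, 0.998, 0.069, -0.0]
force: [-0.4, -0.1, -0.7]
grip_width: 1.0
grip_force: 0.0
```

```bash
python3 wl.py t2 tongs tongs,jaws
```

Run:
```python
from h import *
np.set_printoptions(precision=1,suppress=True)
C=np.load("t2.npz")["C"];s=readout.sense();A=rot(s["ee_rot"])
P=C[(C[...,2]>8)&(C[...,2]<45)&(abs(C[...,0]-520)<150)&(abs(C[...,1]+280)<70)]
L=(P-s["eef_pos"])@A  # tool frame: x fwd, y
print(len(P),P.min(0),P.max(0))
for x0 in range(-80,200,15):
    q=L[(L[:,0]>=x0)&(L[:,0]<x0+15)]
    if len(q): print(x0,len(q),q[:,1].min(),q[:,1].max(),"zmax",(s["eef_pos"][2]-q[:,2]).max())
```

```text
2688 [ 414.8 -314.2    8. ] [ 611.2 -236.3   33.7]
-50 200 -0.9544273744112048 23.160041605008132 zmax 32.8912645081391
-35 341 -5.135443268530883 27.29007171570149 zmax 33.728501332856354
-20 254 -7.126536461629241 27.998596722504196 zmax 32.5647541007873
-5 112 -9.075840377424491 28.769455292295287 zmax 27.12973848167161
10 119 -10.974684950825232 30.3544294490364 zmax 27.57892279907003
25 210 -16.564994933372986 34.510614040591214 zmax 32.264593943365014
40 241 -18.26882884975813 35.05893369227732 zmax 32.83210531950135
55 248 -20.73050133895768 36.375357904888865 zmax 32.52200076595301
70 254 -22.462658938377018 37.06268216119619 zmax 33.248822766031026
85 160 -22.218429208145718 37.833460960281954 zmax 32.51902107610624
100 154 -23.950770693637963 36.543357781559585 zmax 27.895514325931458
115 153 -25.511909155012336 37.07276808797105 zmax 28.19074407526989
130 184 -27.860565737096714 38.35317185652269 zmax 27.590319747556407
145 58 -27.568739965793373 37.91101422372612 zmax 27.549193367279997
```

View pics/t2.png

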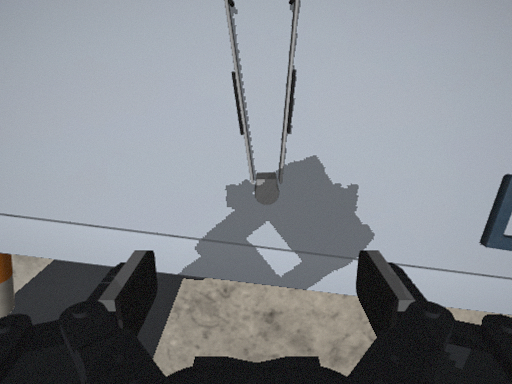

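The picture shows the tongs lying open with the hinge at (266,190), the dark grip plates at about (238,103) and (291,100), and the jaws pointing up the image. Next I'll fit the axis and plate centre.

Run:
```python
from h import *
np.set_printoptions(precision=1,suppress=True)
C=np.load("t2.npz")["C"];s=readout.sense();A=rot(s["ee_rot"]);e=np.array(s["eef_pos"])
P=C[(C[...,2]>8)&(C[...,2]<45)&(abs(C[...,0]-520)<150)&(abs(C[...,1]+280)<70)]
L=(P-e)@A; xs=[];ms=[]
for x0 in range(-45,150,5):
    q=L[(L[:,0]>=x0)&(L[:,0]<x0+5)]
    if len(q)>10: xs.append(x0+2.5);ms.append((np.percentile(q[:,1],2)+np.percentile(q[:,1],98))/2)
k,b=np.polyfit(xs,ms,1); ang=np.arctan(k); print(k,b,np.std(np.polyval([k,b],xs)-ms))
u=np.array([np.cos(ang),np.sin(ang)]);n=np.array([-u[1],u[0]]);o=np.array([0,b])
a=(L[:,:2]-o)@u; z=e[2]-L[:,2]; t=(L[:,:2]-o)@n
m=(z>29.5)&(a>10); print("rear",a.min(),"plates",np.percentile(a[m],[0,1,5,95,99,100]),"halfwidth at plates",t[m].min(),t[m].max())
for a0 in(a.min()+106,(np.percentile(a[m],1)+np.percentile(a[m],99))/2):
    p=o+a0*u; print("origin",A@[p[0],p[1],0]+e)
d=A@[u[0],u[1],0]; print("axis deg",np.rad2deg(np.arctan2(d[1],d[0])))
```

```text
-0.03232385404114194 10.015335224304938 0.1801635832564709
rear -46.45881419973469 plates [27.8 28.6 30.7 84.  85.9 86.8] halfwidth at plates -29.860774843633727 29.564557089521614
origin [ 519.7 -283.8  300. ]
origin [ 517.4 -284.2  300. ]
axis deg 9.892927425461812
```

```bash
python3 -c "
from h import *
print(ctrl.tip_extent)
delta([518,-284,76],99.9)"
```

```text
72.6
t 8.65 shift [ 57.8   8.1 224. ] rv [ 0.    -0.    -0.032] j6 0.66 ydir -82.0
```

In the tool's units: 216 mm is 0.27, 210 mm is 0.2625, -0.032 rad is -0.008.

Emit:
creep_tool([
  {"d": [0.025, 0.0038, 0.05], "r": [0, 0, -0.008]},
  {"d": [0.05, 0.0075, 0.1063], "r": [0, 0, -0.008]},
  {"d": [0.0725, 0.01, 0.1625], "r": [0, 0, -0.008]},
  {"d": [0.0725, 0.01, 0.2063], "r": [0, 0, -0.008]},
  {"d": [0.0725, 0.01, 0.2438], "r": [0, 0, -0.008]},
  {"d": [0.0725, 0.01, 0.2625], "r": [0, 0, -0.008]},
  {"d": [0.0725, 0.01, 0.27], "r": [0, 0, -0.008]},
  {"d": [0.0725, 0.01, 0.27], "r": [0, 0, -0.008]},
])

```text
time_s: 9.45
eef_pos: [518.1, -284.9, 84.4]
ee_rot: [0.0, 0.996, 0.085, 0.0]
force: [-0.2, -0.4, 0.7]
grip_width: 1.006
grip_force: 0.0
```

Emit:
creep_tool([
  {},
  {},
  {},
  {},
], jaw=0.72, clamp_n=20)

```text
time_s: 9.85
eef_pos: [517.8, -285.1, 84.4]
ee_rot: [0.0, 0.996, 0.085, 0.0]
force: [-0.6, 0.2, -0.1]
grip_width: 0.717
grip_force: 0.0
```

```bash
python3 wl.py t3 tongs tongs
python3 -c "
from h import *
print(ctrl.tip_extent); delta([518,-284,84],99.9)"
```

```text
tongs 0.65 [154.   1. 360. 357.] [ 547.  -279.4   24.7]
72.6
t 10.0 shift [ 0.4 -1.   0. ] rv [ 0.    -0.    -0.002] j6 0.7 ydir -80.2
```

View pics/t3.png

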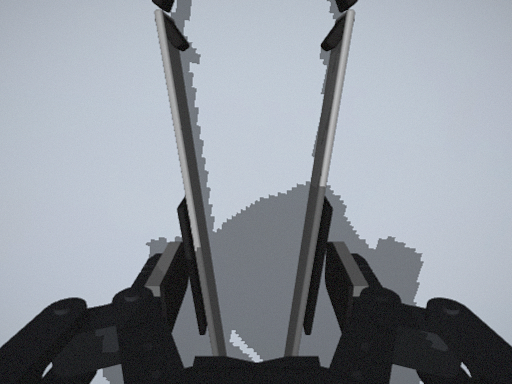

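Run:
```python
from h import *
np.set_printoptions(precision=1,suppress=True)
C=np.load("t3.npz")["C"];s=readout.sense();A=rot(s["ee_rot"]);e=np.array(s["eef_pos"])
L=(C-e)@A
for (v,u) in((242,338),(244,352),(290,362),(293,350),(270,345),(200,326),(330,308),(243,165),(292,155)): print(u,v,L[v,u],C[v,u,2])
```

```text
338 242 [10.2 35.  61.9] 22.153769860986557
352 244 [-1.6 47.8 84.1] -0.06289796942093062
362 290 [11.2 34.2 24.8] 59.2375554896292
350 293 [ 7.7 31.5 28.3] 55.72017699322454
345 270 [10.8 32.  37.9] 46.162890600791016
326 200 [29.3 28.6 61.3] 22.71587061101826
308 330 [-27.9  22.8  53.7] 30.29520495490054
165 243 [ -1.1 -45.1  84. ] -0.0064692530697243456
155 292 [  8.  -33.6  28.4] 55.646049619210515
```

In the tool's units: 13 mm is 0.0163, 7 mm is 0.0088.

Emit:
creep_tool([
  {"d": [0, -0.0006, 0.0088]},
  {"d": [0, -0.0006, 0.0163]},
  {"d": [0, -0.0006, 0.0163]},
])

```text
time_s: 10.3
eef_pos: [517.2, -284.1, 69.6]
ee_rot: [-0.001, 0.996, 0.085, -0.001]
force: [0.9, 0.3, 0.7]
grip_width: 0.718
grip_force: 0.0
```

Emit:
creep_tool([
  {},
  {},
  {},
  {},
], jaw=0.53, clamp_n=40)

```text
time_s: 10.7
eef_pos: [518.1, -284.9, 71.8]
ee_rot: [0.001, 0.996, 0.085, 0.001]
force: [-0.3, 1.1, 4.3]
grip_width: 0.528
grip_force: 8.8
```

Emit:
creep_tool([
  {"d": [0, 0, -0.01]},
  {"d": [0, 0, -0.025]},
  {"d": [0, 0, -0.05]},
  {"d": [0, 0, -0.075]},
  {"d": [0, 0, -0.075]},
  {"d": [0, 0, -0.075]},
])

```text
time_s: 11.3
eef_pos: [517.6, -284.4, 131.0]
ee_rot: [0.0, 0.996, 0.085, 0.0]
force: [-0.5, -0.0, -2.7]
grip_width: 0.529
grip_force: 7.6
```

```bash
python3 wl.py t4 tongs jaws
```

```text
tongs 0.87 [180.   0. 333. 353.] [ 549.2 -283.7   83.9]
tongs 0.37 [181.   0. 228. 355.] [ 544.8 -259.4   83.9]
```

View pics/t4.png

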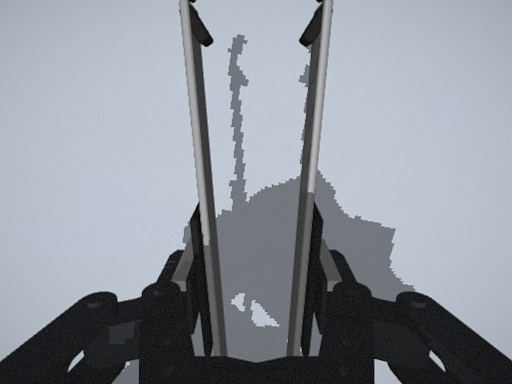

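The tongs hang between the fingers at half squeeze, with the jaws open at rows 10-45. Next I'll check that they are level and where the jaws sit in the tool frame.

Run:
```python
from h import *
np.set_printoptions(precision=1,suppress=True)
C=np.load("t4.npz")["C"];s=readout.sense();A=rot(s["ee_rot"]);e=np.array(s["eef_pos"])
L=(C-e)@A; u=np.indices(L.shape[:2])[1]
M=(L[...,2]<85)&(L[...,2]>30)&(abs(L[...,1])<35)&(u>170)&(u<345)
for x0 in range(-10,110,10):
    q=L[M&(L[...,0]>=x0)&(L[...,0]<x0+10)]
    if len(q)>10: print(x0+5,len(q),"y",q[:,1].min(),q[:,1].max(),"top z",np.percentile(q[:,2],3))
for v in(8,15,25,35,42):
    r=L[v];m=M[v]&(L[v][:,1]>-35); print(v,[ (i,np.round(r[i],0).tolist()) for i in np.where(m)[0][::6]][:12])
```

```text
-5 1581 y -24.24487628510325 24.90998782197964 top z 31.18958039933967
5 2337 y -34.83555419926158 34.963813064243176 top z 30.949371667942053
15 2266 y -29.065415049355042 29.674795604560146 top z 31.991576512006255
25 1439 y -23.263380077985186 23.956677865473612 top z 39.935264123298175
35 790 y -22.079479042509156 22.361956639394297 top z 44.66052401833384
45 856 y -21.187754823619308 21.75024777125682 top z 44.60132837868991
55 917 y -21.763207321958937 22.11252186498751 top z 44.46392742565139
65 979 y -22.163236626312383 22.484274930923903 top z 44.27753633551272
75 1082 y -22.525288067573978 22.77396638582177 top z 44.17258703751931
85 1494 y -23.17211807165542 23.151983706562834 top z 44.154536569457136
95 1236 y -23.633029299650367 23.993306055041298 top z 44.02375281586994
105 31 y -22.370285215688643 22.43780393851767 top z 54.87613301359479
8 [(np.int64(180), [96.0, -23.0, 44.0]), (np.int64(186), [96.0, -21.0, 44.0]), (np.int64(192), [97.0, -20.0, 47.0]), (np.int64(319), [98.0, 20.0, 51.0]), (np.int64(325), [96.0, 21.0, 44.0]), (np.int64(331), [97.0, 23.0, 46.0])]
15 [(n
[... 584 characters left out ...]
 [89.0, -21.0, 44.0]), (np.int64(195), [89.0, -19.0, 47.0]), (np.int64(201), [89.0, -17.0, 47.0]), (np.int64(207), [89.0, -15.0, 46.0]), (np.int64(304), [89.0, 15.0, 47.0]), (np.int64(310), [89.0, 17.0, 46.0]), (np.int64(316), [89.0, 19.0, 47.0]), (np.int64(322), [89.0, 21.0, 45.0]), (np.int64(328), [89.0, 22.0, 45.0])]
42 [(np.int64(183), [87.0, -23.0, 46.0]), (np.int64(189), [87.0, -21.0, 45.0]), (np.int64(195), [88.0, -20.0, 50.0]), (np.int64(201), [87.0, -17.0, 47.0]), (np.int64(208), [88.0, -16.0, 52.0]), (np.int64(301), [88.0, 16.0, 57.0]), (np.int64(307), [88.0, 17.0, 50.0]), (np.int64(313), [89.0, 20.0, 60.0]), (np.int64(319), [87.0, 20.0, 48.0]), (np.int64(325), [87.0, 22.0, 45.0])]
```

```bash
python3 -c "
from h import *
delta([505.9,70.7,150],98)"
```

```text
t 11.45 shift [  49.1 -351.7  -19.7] rv [-0.001  0.001  0.031] j6 0.7 ydir -80.2
```

In the tool's units: -230 mm is -0.2875, -198 mm is -0.2475.

Emit:
creep_tool([
  {"d": [0.0025, -0.0188, -0.0125]},
  {"d": [0.0075, -0.05, -0.025]},
  {"d": [0.0125, -0.0875, -0.025]},
  {"d": [0.0175, -0.1275, -0.025]},
  {"d": [0.0238, -0.1675, -0.025]},
  {"d": [0.0288, -0.2075, -0.025]},
  {"d": [0.035, -0.2475, -0.025]},
  {"d": [0.04, -0.2875, -0.025]},
])

```text
time_s: 12.25
eef_pos: [509.6, -50.3, 151.2]
ee_rot: [-0.0, 0.996, 0.085, -0.0]
force: [0.0, 0.4, -1.1]
grip_width: 0.529
grip_force: 7.6
```

Emit:
creep_tool([
  {"d": [0.005, -0.0375, 0], "r": [0, 0, 0.0025]},
  {"d": [0.01, -0.0725, 0], "r": [0, 0, 0.005]},
  {"d": [0.015, -0.105, 0], "r": [0, 0, 0.0078]},
  {"d": [0.0188, -0.13, 0], "r": [0, 0, 0.0078]},
  {"d": [0.0213, -0.145, 0], "r": [0, 0, 0.0078]},
  {"d": [0.0213, -0.1525, 0], "r": [0, 0, 0.0078]},
  {"d": [0.0213, -0.1525, 0], "r": [0, 0, 0.0078]},
  {"d": [0.0213, -0.1525, 0], "r": [0, 0, 0.0078]},
])

```text
time_s: 13.05
eef_pos: [506.1, 70.2, 150.9]
ee_rot: [0.0, 0.998, 0.07, -0.0]
force: [0.6, -0.1, -0.6]
grip_width: 0.53
grip_force: 7.6
```

```bash
python3 wl.py k3 knob stem,knob
```

Run:
```python
from h import *
np.set_printoptions(precision=1,suppress=True)
C=np.load("k3.npz")["C"];s=readout.sense();A=rot(s["ee_rot"]);e=np.array(s["eef_pos"])
P=C[(C[...,2]>35)&(C[...,2]<52)&(np.hypot(C[...,0]-604,C[...,1]-84)<25)]
if len(P): print(len(P),cv2.minEnclosingCircle(P[:,:2].astype(np.float32)),((P-e)@A).mean(0))
delta([505.9,70.7,150],98)
```

```text
knob 0.93 [215.   0. 294.  81.] [601.8  83.8  19.6]
knob 0.63 [ 13.   1. 122.  90.] [584.8 178.   19.8]
stem pt 0.85 [53.9 44.7] [584.2 177.7  45.9] ray [579.8  80.2 221.7] [0.0216, 0.4851, -0.8742]
stem pt 0.67 [256.3  33.9] [602.1  83.3  46.3] ray [579.8  80.2 221.7] [0.1259, 0.0175, -0.9919]
knob pt 0.94 [253.2  39.9] [599.5  84.5  44.6] ray [579.8  80.3 221.7] [0.1104, 0.0237, -0.9936]
knob pt 0.65 [84.9 50.1] [584.2 172.8  25.8] ray [579.8  80.3 221.7] [0.0204, 0.4268, -0.9041]
2234 ((603.9013671875, 84.25055694580078), 12.039715766906738) [ 98.6  -0.5 105.3]
t 13.25 shift [-0.2 -0.6  0.9] rv [ 0.  0. -0.] j6 1.34 ydir -82.0
```

View pics/k3.png

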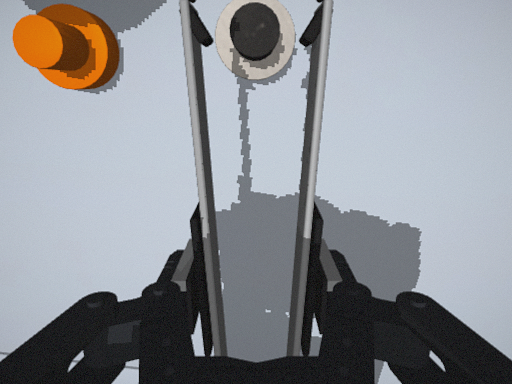

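The grey knob with the black stem sits at (256,32), between the half-open jaws and centred. The orange one at (65,50) is well clear. Descend and squeeze.

In the tool's units: 64 mm is 0.08, 61 mm is 0.0763.

Emit:
creep_tool([
  {"d": [-0.001, -0.0008, 0.0125]},
  {"d": [-0.001, -0.0008, 0.0313]},
  {"d": [-0.001, -0.0008, 0.05]},
  {"d": [-0.001, -0.0008, 0.0663]},
  {"d": [-0.001, -0.0008, 0.0763]},
  {"d": [-0.001, -0.0008, 0.08]},
  {"d": [-0.001, -0.0008, 0.08]},
  {"d": [-0.001, -0.0008, 0.08]},
])

```text
time_s: 14.05
eef_pos: [505.5, 71.2, 87.3]
ee_rot: [0.0, 0.998, 0.07, 0.0]
force: [-0.3, -0.1, -1.0]
grip_width: 0.531
grip_force: 7.6
```

Emit:
creep_tool([
  {},
  {},
  {},
  {},
  {},
  {},
], jaw=0.0, clamp_n=40)

```text
time_s: 14.65
eef_pos: [505.5, 71.1, 87.2]
ee_rot: [0.0, 0.998, 0.07, 0.0]
force: [0.7, -1.2, 2.5]
grip_width: 0.435
grip_force: 40.2
```

```bash
python3 wl.py k4 knob stem
```

```text
knob 0.71 [ 0.  0. 68. 91.] [581.9 169.1  18.2]
knob 0.56 [198.   0. 315.  78.] [594.6  83.3  36.9]
stem pt 0.6 [254.9   5. ] [601.2  84.9  45.3] ray [579.1  81.4 158. ] [0.1923, 0.0305, -0.9809]
```

View pics/k4.png

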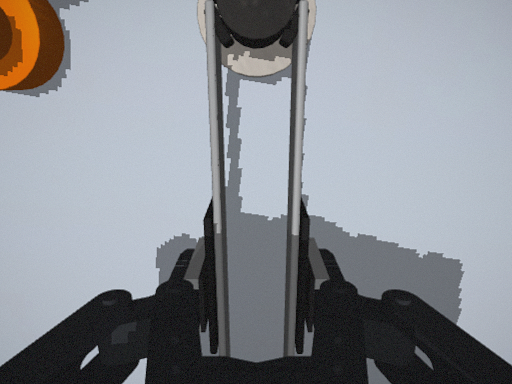

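The jaws are closed on the stem at (257,15), with the plates about 37 mm across. Lift.

Emit:
creep_tool([
  {},
  {"d": [0, 0, -0.0063]},
  {"d": [0, 0, -0.0188]},
  {"d": [0, 0, -0.0375]},
  {"d": [0, 0, -0.06]},
  {"d": [0, 0, -0.0825]},
  {"d": [0, 0, -0.1025]},
  {"d": [0, 0, -0.1175]},
], jaw=0.0, clamp_n=55)

```text
time_s: 15.6
eef_pos: [505.0, 71.3, 182.2]
ee_rot: [0.0, 0.998, 0.07, 0.0]
force: [-0.5, 0.2, -2.5]
grip_width: 0.432
grip_force: 55.3
```

Emit:
creep_tool([
  {"d": [0, 0, -0.0063]},
  {"d": [0, 0, -0.0088]},
  {"d": [0, 0, -0.0088]},
  {"d": [0, 0, -0.0088]},
  {"d": [0, 0, -0.0088]},
  {"d": [0, 0, -0.0088]},
  {"d": [0, 0, -0.0088]},
])

```text
time_s: 16.3
eef_pos: [505.2, 71.2, 187.7]
ee_rot: [-0.0, 0.998, 0.07, -0.0]
force: [-0.1, -0.6, -2.0]
grip_width: 0.431
grip_force: 55.3
```

```bash
python3 wl.py k5 knob stem
```

Run:
```python
from h import *
np.set_printoptions(precision=1,suppress=True)
C=np.load("k5.npz")["C"]
I,D=cams.capture("side");S=cloud("side",D)
cv2.imwrite("pics/side2.png",cv2.resize(I[110:310,150:330,::-1],None,fx=2.5,fy=2.5,interpolation=cv2.INTER_CUBIC))
for X in(C,S):
    m=(np.hypot(X[...,0]-604,X[...,1]-84)<28)&(X[...,2]>90)
    for lo,hi in((95,122),(138,155)):
        P=X[m&(X[...,2]>lo)&(X[...,2]<hi)]; print(lo,len(P),P.mean(0) if len(P) else "",P.min(0) if len(P) else "")
    P=X[(np.hypot(X[...,0]-604,X[...,1]-84)<18)]; print("bench min z",np.percentile(P[:,2],[1,50]))
```

```text
knob 0.91 [ 57.  10. 143.  87.] [584.7 178.5  19.8]
knob 0.78 [199.   0. 313.  76.] [594.6  83.4 134. ]
stem pt 0.82 [89.5 51.4] [583.2 179.3  45.9] ray [578.9  81.4 258.6] [0.0186, 0.4177, -0.9084]
stem pt 0.69 [256.2   1.8] [601.5  84.6 147.2] ray [578.9  81.4 258.6] [0.1988, 0.0283, -0.9796]
95 2532 [591.2  83.2 118.8] [578.1  63.  102.4]
138 4732 [595.5  83.7 143. ] [578.2  65.9 138. ]
bench min z [117.9 140.7]
95 93 [607.1  97.8 114. ] [580.3  64.1  97.7]
138 53 [603.4  89.2 143.4] [579.6  69.4 138.4]
bench min z [ -4.4 119.3]
```

View pics/side2.png

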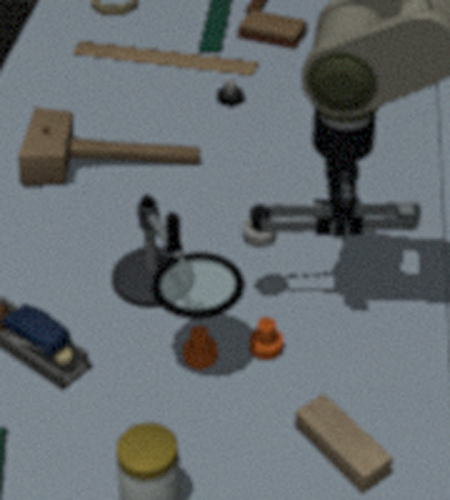

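The side crop shows the grey knob held upright at (260,228), with its shadow well separated from it. Its underside is about 100 mm above the bench. The magnifier is swung away and the bystanders have not moved. Handing in.

```bash
python3 -c "
from rig import order
print(order.finish_job())"
```

```text
the job is handed in; nothing more can be done
None
```

The job is handed in: the magnifier is swung about 76° to the left, and the gripper is squeezing the tongs to hold the grey knob upright about 10 cm above the bench, with about 16 s of the 56 s used.

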